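# Index the drilling table to the mushroom

### The arm

A 6-joint arm with a two-finger parallel gripper is mounted at the origin on the work surface. World frame = base frame: x ahead of the robot, y to its left, z up, the work surface at z = 0. Lengths are in mm, angles in rad, forces in N, time in s.
With the tool pointing down it reaches from about 350 to 975 mm from the base axis. Payload 7.1 kg.
Tool frame: the origin (TCP) lies at the very end of the fingers, on their centre line; the grasp point (between the pads) lies 19 mm behind it; x points along the fingers, z is the direction in which the jaws open and shut, and the axes are right-handed (so a half turn about x gives the same grasp; the last joint's range is limited). The gripper opens to 88 mm and grips with 3 to 60 N. Pads are 20 mm wide; open, the fingers measure 115 mm over their backs; the gripper's body (75 mm by 178 mm) begins 61 mm behind the grasp point.
Start: joints at [1.325, 0.423, 1.63, -0, 1.089, -0.019], TCP at [140.507, 608.985, 201.375] pointing down, gripper open.
Joint ranges: [-3, 3], [-0.9, 2.11], [0.09, 2.58], [-1.31, 4.45], [0.11, 2.69], [-2.54, 2.54]. Speed limits (rad/s): [2.39, 2.39, 3.01, 3.14, 3.14, 3.14].

### API

Orientations are given as a rotation vector (axis times angle).
In Python, from workcell import * gives the robot as it stands.
- The arm moves only by the shell command python3 -m crank 'ROWS'. ROWS is JSON, a list of rows, each a list of 3 entries, a list of its own where there are three numbers: the shift along the tool's x, y, z in cm, then the turn, a rotation vector about the tool's x, y, z in degrees, then the finger opening in cm, from 0 to 8.78. In form: [[[dx, dy, dz], [rx, ry, rz], claw], ...]. A call has 1 to 5 rows; each row shifts and turns the commanded pose from where the row before left it, along the tool's axes as they then stand; what a row does not reach is not made up. A row lasts 1/8 s, in which the tool goes at most 62.5 mm and 10.7 degrees, less where a joint would pass 70% of its speed; a pose out of reach is approached as far as the arm can. A call with a gripper value outside its range is refused whole. The fingers move at their own pace and stop on an object; the grip force is fixed at half the most. Time passes only in rows, so rows that do not move let the fingers close. It gives the time, the measured TCP pose, the force and the opening at its end, in the units of the state.
- get_obs(): the state, without advancing time (a new reading comes with each control period).
- get_image(name): name is "side" or "top"; returns a dict with "pixels" (384x512x3 uint8, red, green, blue), "mtx" (3x3 intrinsics, pixels), "view" (4x4, takes a point from world to camera coordinates). Camera axes: x right, y down, z forward; pixel columns grow to the right and rows downward; lengths in mm; the calibration is good to about 2 mm. A picture is of the moment at which its call begins. There is no depth.
- close_job(): hands the job in, once; it reports no verdict.
The state is a dict: "t": time; "qpos": joint angles; "qvel": joint speeds; "joint_torque": joint torques, N m; "ee_pos": TCP position; "orientation": TCP orientation; "ft_force": force on the tool from outside, world axes, zero at the start; "moment": the same for the moment, N m; "width": finger opening in mm.
Only numpy, scipy, OpenCV 4.12 (cv2) and the standard library are available. Lean on these libraries where they do the work, as an engineer would, in place of code of your own. Each camera call takes 0.05 s, during which the arm holds its last target.

### The job

Turn the six-station index table one station so that the small wooden mushroom standing on it comes round in front of the drill bit, with the table clicked home in its detent, then let go. The upright steel pins on the table are there to push it round by; do not push on the mushroom, which must stay standing in its nest.

Things in the scene. Friction and masses are not known exactly. Their poses are not given: they have to be found in the camera images.
- fixture: Drilling fixture, fixed to the bench: cream base plate 460 x 260 x 20 mm. Origin: bench level, on the index table's vertical axis; x points to the drill unit (cream barrel, top 130 mm above the bench; bit 98 mm up, tip 165 mm from the axis, pointing at the table), z up. On the -x side, out to 240 mm, a low housing (top 55 mm up) holds the spring roller of the detents.
- table_turn (a joint): Index table's turn, rad, 0 at start, + counter-clockwise from above. Turns both ways; detent every 60 degrees. Notched plate 310 mm across, top face 58 mm above bench. Six push pins, 14 mm thick, tops 143 mm above bench, 140 mm from the axis, at start 30, 90, 150.. degrees from fixture x. 4 to 7 N on a pin turns it; past half way a damped spring draws it into the next detent within 2 s.
- mushroom: Small pale wooden mushroom: foot 48 mm across, stem 20, domed cap 66, height 82. Origin at the centre of its underside, z up. Stands loose between three brass studs 8 mm high, on the index table 60 degrees to one or other side of the drill. Other turned pieces (goblet, waisted knob, finial, up to 72 mm high) share the table. The larger mushroom (142 mm) on the bench is not meant.
- drill_station (a point): Fixed point in front of the drill bit, 85 mm from the table's axis along the fixture's x axis, level with the table's top face (58 mm above the bench): the centre of the mushroom's foot must come here. The table's six stations lie on this 85 mm circle, 60 degrees apart, each midway between two push pins.
Not all that is in view belongs to the job. What is shaped like the mushroom but green or turquoise is not meant.

How it is judged:
By the outcome, as a careful person would: the job done as asked, in the order asked, and still so for the second after the job is handed in, with the robot touching nothing.
It also fails if it takes over 40 s, if anything falls off the work surface, if the arm or the gripper's body presses on something with over 40 N, if the wrist force passes 120 N, or if a joint passes its speed limit or range.

## Working session

There is one attempt and no reset: what is moved stays moved. The work goes in short steps, Python scripts to look and compute and a shell command to move; the robot and the scene stay as the last step left them, time stands still between calls to the robot, and variables do not carry over. Pictures are saved under pics/ and viewed, and the job is handed in when it is done.

```bash
mkdir -p pics; ls
python3 - <<'E'
from workcell import *
import cv2
for n in("side","top"):
    d=get_image(n); cv2.imwrite(f"pics/{n}0.png",d["pixels"][:,:,::-1]); print(n,d["mtx"].tolist(),d["view"].round(4).tolist())
o=get_obs(); print(o["t"],o["ee_pos"],o["orientation"],o["ft_force"],o["width"])
E
```

```text
pics
side [[381.81076945713704, 0.0, 254.23925066877993], [0.0, 381.81076945713704, 196.2901578700464], [0.0, 0.0, 1.0]] [[-0.8199, -0.5724, -0.0117, 410.2852], [-0.294, 0.4384, -0.8494, 284.6017], [0.4913, -0.6929, -0.5277, 356.3352], [0.0, 0.0, 0.0, 1.0]]
top [[411.79240618175885, 0.0, 254.58230692179384], [0.0, 411.79240618175885, 189.00605510495257], [0.0, 0.0, 1.0]] [[-0.0269, -0.9996, 0.0008, -86.0517], [-0.9966, 0.0267, -0.0779, 582.3198], [0.0779, -0.0029, -0.997, 744.1878], [0.0, 0.0, 0.0, 1.0]]
0.1 [140.4037275  608.48772731 200.69458668] [-1.04135733  1.30910158  1.03995877] [-0.07691723 -0.70723311 -0.1664973 ] 88.0716532566172
```

View pics/side0.png

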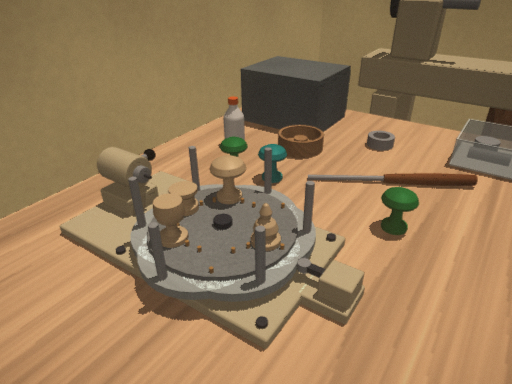

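View pics/top0.png

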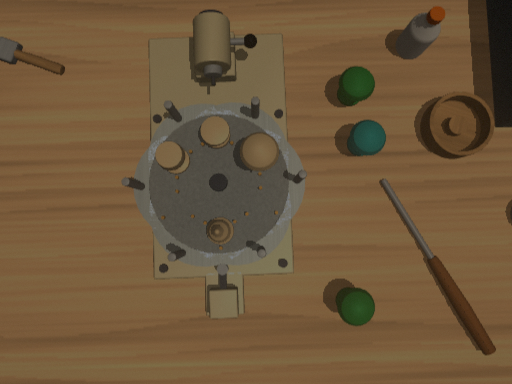

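Run:
```python
import cv2
a=cv2.imread("pics/top0.png")[20:330,110:320]
b=cv2.imread("pics/side0.png")[130:340,50:380]
cv2.imwrite("pics/tc.png",cv2.resize(a[70:250],None,fx=3.3,fy=3.3,interpolation=cv2.INTER_CUBIC))
cv2.imwrite("pics/sc.png",cv2.resize(b,None,fx=2.4,fy=2.4,interpolation=cv2.INTER_CUBIC))
```

```text
(no output)
```

View pics/tc.png

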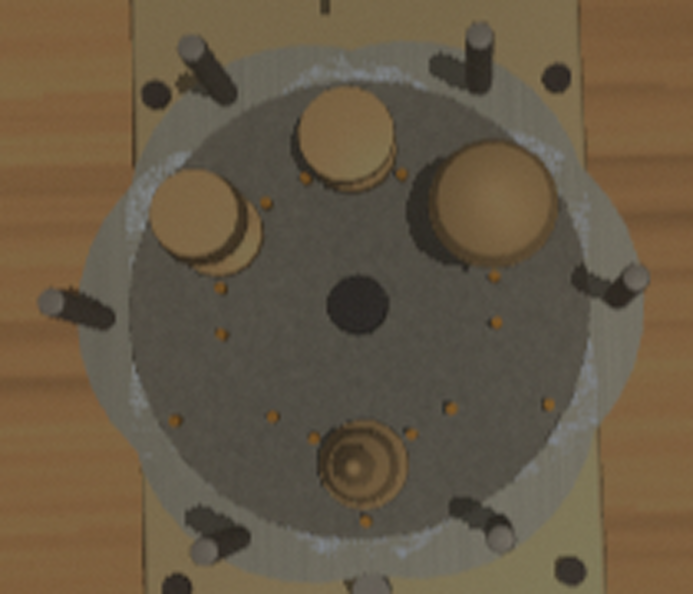

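View pics/sc.png

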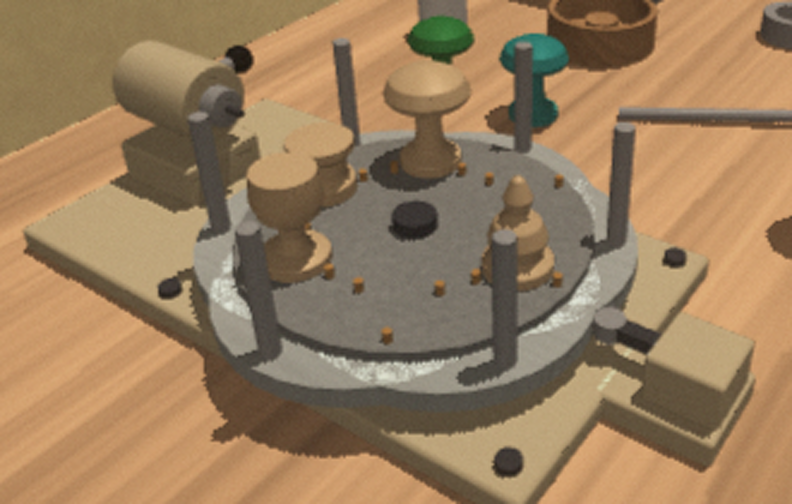

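Candidates: the pale domed cap on the table at top (258,150) / side (228,165) is the one meant. Not meant are the green ones at top (356,84) and (356,307), turquoise (367,138), goblet (170,156), knob (214,130) and finial (220,230). The crops show the wide domed cap and stem, on the drill's −y side.

```bash
cat > h.py <<'E'
import numpy as np,cv2
from workcell import *
from scipy.optimize import least_squares
from scipy.spatial.transform import Rotation as R
cams={n:get_image(n) for n in("side","top")}
def proj(n,P):
    P=np.atleast_2d(P);c=cams[n];V=np.array(c["view"])
    q=P@V[:3,:3].T+V[:3,3];q=q@np.array(c["mtx"]).T
    return q[:,:2]/q[:,2:]
E
python3 - <<'E'
from h import *
T=np.array([(480,36),(191,48),(51,302),(205,549),(499,538),(635,279)])/3.3+[110,90]
S=np.array([(343,44),(200,118),(248,228),(503,238),(624,128),(523,48)])/2.4+[50,130]
a0=np.radians([-30,30,90,150,210,270])
def pts(p):
    a=a0+p[2]; return np.c_[p[0]+140*np.cos(a),p[1]+140*np.sin(a),0*a+143]
f=lambda p:np.r_[(proj("top",pts(p))-T).ravel(),(proj("side",pts(p))-S).ravel()]
r=least_squares(f,[550,0,0]);print(r.x,r.fun.round(1).reshape(-1,2).tolist())
print(pts(r.x).round(1)); 
p=r.x
for nm,x,y,z in[("hub",0,0,60),("bit",165,0,98),("mush cap",85*np.cos(-np.pi/3),85*np.sin(-np.pi/3),130)]:
    w=[p[0]+x*np.cos(p[2])-y*np.sin(p[2]),p[1]+x*np.sin(p[2])+y*np.cos(p[2]),z];print(nm,np.round(w,1),proj("top",w),proj("side",w))
o=get_obs();M=R.from_rotvec(o["orientation"]).as_matrix();print(M.round(3),o["ee_pos"])
E
```

```text
[ 5.89159964e+02 -3.69940211e+01  1.17958775e-02] [[-0.6, 0.1], [-0.7, -0.2], [-1.1, 0.1], [-1.5, 1.4], [-0.3, 1.2], [-0.1, 0.3], [-0.6, -2.1], [-0.7, -2.0], [-0.3, -1.4], [0.6, -1.9], [0.5, -1.5], [0.4, -2.2]]
[[ 711.2 -105.6  143. ]
 [ 709.6   34.4  143. ]
 [ 587.5  103.   143. ]
 [ 467.1   31.6  143. ]
 [ 468.8 -108.4  143. ]
 [ 590.8 -177.   143. ]]
hub [589.2 -37.   60. ] [[218.00984352 183.08474897]] [[223.04842815 222.67854531]]
bit [754.1 -35.   98. ] [[213.00357715  85.17579211]] [[151.01937541 176.79727712]]
mush cap [ 632.5 -110.1  130. ] [[258.98917967 151.10456182]] [[227.76719206 162.32266996]]
[[-0.    -0.974  0.225]
 [-0.001  0.225  0.974]
 [-1.     0.    -0.001]] [140.41967885 608.66626015 200.90071845]
```

```bash
python3 -m crank '[[[0,-3.95,-2.53],[0,0,0],0],[[0,-3.95,-2.53],[0,0,0],0],[[0,-3.95,-2.53],[0,0,0],0],[[0,-3.95,-2.53],[0,0,0],0],[[0,-3.95,-2.53],[0,0,0],0]]'
python3 -m crank '[[[0,-3.95,-2.53],[0,0,0],0],[[0,-3.95,-2.53],[0,0,0],0],[[0,-3.95,-2.53],[0,0,0],0],[[0,-3.95,-2.53],[0,0,0],0],[[0,-3.95,-2.53],[0,0,0],0]]'
python3 -m crank '[[[0,-3.95,-2.53],[0,0,0],0],[[0,-3.95,-2.53],[0,0,0],0],[[0,-3.95,-2.53],[0,0,0],0],[[0,-3.95,-2.53],[0,0,0],0],[[0,-3.95,-2.53],[0,0,0],0]]'
```

```text
t: 0.82
ee_pos: [305.4, 440.1, 201.4]
orientation: [-1.041, 1.308, 1.041]
ft_force: [0.7, 0.6, 0.0]
width: 41.2
t: 1.45
ee_pos: [469.4, 272.4, 201.4]
orientation: [-1.04, 1.308, 1.04]
ft_force: [1.0, 0.6, 0.7]
width: 0.5
t: 2.08
ee_pos: [633.4, 104.7, 201.2]
orientation: [-1.04, 1.308, 1.041]
ft_force: [-0.0, 0.9, -0.2]
width: 0.5
```

```bash
python3 -m crank '[[[0,0,0],[9.5,0,0],0],[[0,0,0],[9.5,0,0],0],[[0,0,0],[9.5,0,0],0],[[0,0,0],[9.5,0,0],0],[[0,0,0],[9.5,0,0],0]]'
python3 -m crank '[[[0,0,0],[9.5,0,0],0],[[0,0,0],[9.5,0,0],0],[[0,0,0],[9.3,0,0],0],[[0,0,0],[0,0,0],0]]'
cat > st.py <<'E'
from h import *
import sys
o=get_obs();M=R.from_rotvec(o["orientation"]).as_matrix()
print(o["t"],o["ee_pos"].round(1),"zang",np.degrees(np.arctan2(M[1,2],M[0,2])).round(1),"F",o["ft_force"].round(1),o["width"],o["qpos"].round(2))
for n in cams: cv2.imwrite(f"pics/{n}{sys.argv[1]}.png",cams[n]["pixels"][:,:,::-1])
cv2.imwrite(f"pics/b{sys.argv[1]}.png",np.vstack([cams[n]["pixels"][60:340,:400,::-1] for n in cams]))
print(M.round(3).tolist())
E
python3 st.py 1
```

```text
t: 2.7
ee_pos: [632.3, 105.9, 201.1]
orientation: [-0.399, 1.534, 0.399]
ft_force: [-0.2, 1.0, -0.0]
width: 0.4
t: 3.2
ee_pos: [632.4, 106.0, 201.2]
orientation: [-0.018, 1.571, 0.018]
ft_force: [0.1, -0.3, 0.1]
width: 0.5
3.3 [632.4 106.  201.2] zang 1.4 F [ 0.3 -0.5  0. ] 0.03866931182399541 [ 0.15  0.45  1.59 -0.    1.1   0.12]
[[-0.0, -0.024, 1.0], [-0.0, 1.0, 0.024], [-1.0, -0.0, -0.0]]
```

View pics/b1.png

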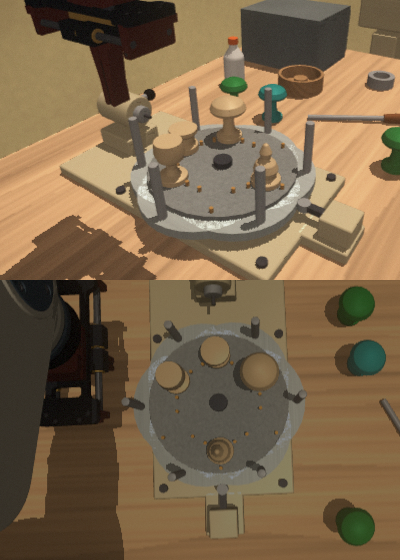

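```bash
python3 -c "
from h import *
p=get_obs()['ee_pos'];print(proj('top',p),proj('side',p),proj('top',p+[0,0,80]))
import cv2
i=cams['side']['pixels'][40:240,60:260,::-1].copy();cv2.imwrite('pics/c1.png',cv2.resize(i,None,fx=2.9,fy=2.9))
"
```

```text
[[109.42005234 146.7303491 ]] [[120.08983564 176.05259895]] [[ 86.89202021 135.14700992]]
```

View pics/c1.png

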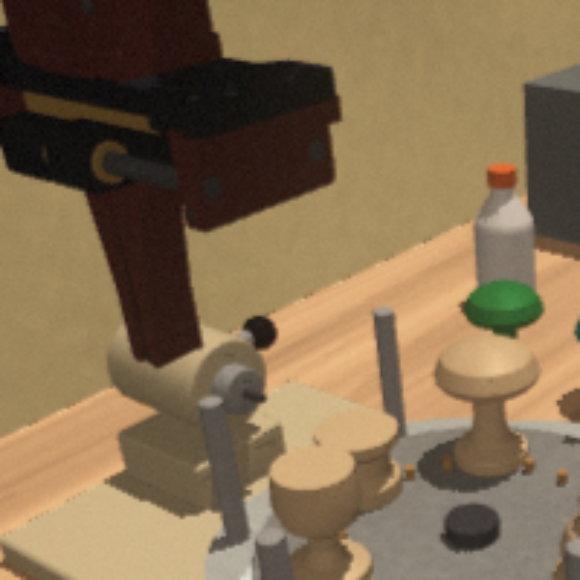

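```bash
python3 -m crank '[[[3,0,0],[0,0,0],0],[[3,0,0],[0,0,0],0],[[3,0,0],[0,0,0],0],[[2,0,0],[0,0,0],0],[[0,0,0],[0,0,0],0]]'; python3 st.py 2; python3 -c "
from h import *
p=get_obs()['ee_pos'];print(proj('top',p),proj('side',p),proj('top',p+[0,0,80]))
a=cams['side']['pixels'][60:260,60:260,::-1];b=cams['top']['pixels'][60:260,60:260,::-1]
cv2.imwrite('pics/c2.png',cv2.resize(np.hstack([a,b]),None,fx=2,fy=2))
"
```

```text
t: 4.03
ee_pos: [631.5, 105.8, 89.9]
orientation: [-0.017, 1.574, 0.017]
ft_force: [0.7, 0.4, -0.2]
width: 0.5
4.125 [633.1 106.1  92.1] zang 1.2 F [-0.1  0.4 -0.2] 0.07580663369463918 [0.15 0.58 1.66 0.   0.9  0.13]
[[0.001, -0.021, 1.0], [0.0, 1.0, 0.021], [-1.0, 0.0, 0.001]]
[[131.71766043 157.61038967]] [[134.52105547 242.60142441]] [[115.98311504 149.44497925]]
```

View pics/c2.png

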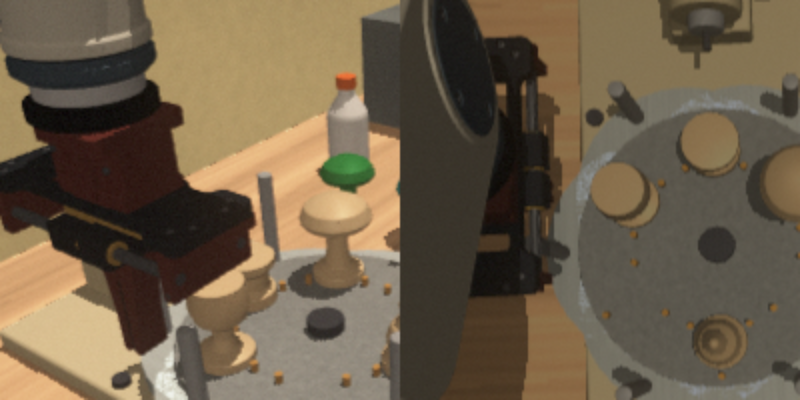

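```bash
python3 -m crank '[[[0,-0.1,-0.8],[0,0,0],0],[[0,-0.1,-0.8],[0,0,0],0],[[0,0,-0.3],[0,0,0],0],[[0,0,-0.3],[0,0,0],0],[[0,0,-0.3],[0,0,0],0]]'; python3 st.py 3
```

```text
t: 4.85
ee_pos: [607.5, 103.5, 91.4]
orientation: [-0.017, 1.571, 0.017]
ft_force: [0.7, -0.4, 1.3]
width: 0.8
4.95 [607.2 103.5  91.3] zang 1.2 F [ 0.7  0.5 -0.1] 0.42472170752188515 [ 0.15  0.55  1.72 -0.    0.87  0.13]
[[-0.0, -0.021, 1.0], [-0.0, 1.0, 0.021], [-1.0, -0.0, -0.0]]
```

View pics/b3.png

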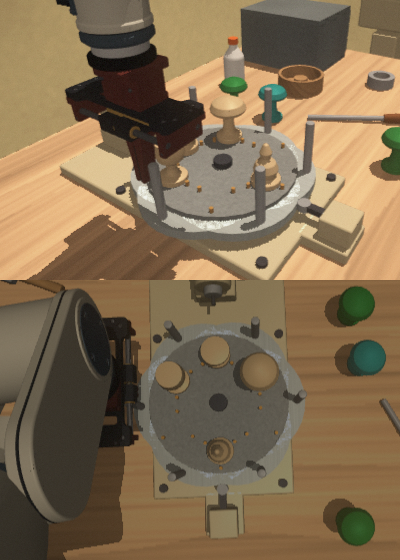

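The finger is just about at the pin (side (155,230)), table still unmoved. Now the arc, 2° a row.

```bash
for i in 1; do python3 -m crank '[[[0,0.06,-0.49],[-2,0,0],0],[[0,0.06,-0.49],[-2,0,0],0],[[0,0.06,-0.49],[-2,0,0],0],[[0,0.06,-0.49],[-2,0,0],0],[[0,0.06,-0.49],[-2,0,0],0]]'; done; python3 st.py 4
```

```text
t: 5.58
ee_pos: [588.6, 105.0, 92.3]
orientation: [-0.155, 1.553, 0.155]
ft_force: [16.2, 2.3, -10.6]
width: 0.5
5.675 [586.4 104.8  92.2] zang 11.3 F [ 7.3  1.5 -2.6] 0.38309879148684245 [ 0.16  0.52  1.77 -0.    0.84 -0.04]
[[0.007, -0.196, 0.981], [0.001, 0.981, 0.196], [-1.0, -0.0, 0.007]]
```

View pics/b4.png

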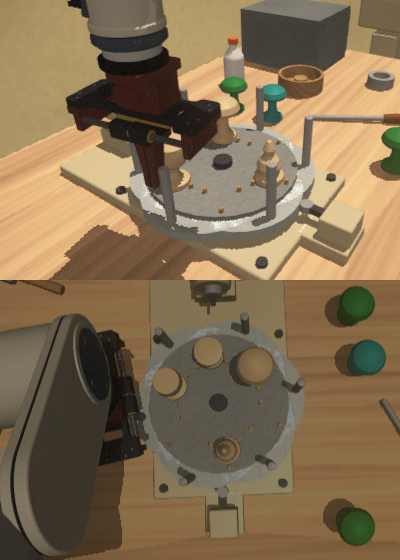

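Table is turning CCW, with the mushroom now at top (255,148) and upright. Continuing.

```bash
python3 -m crank '[[[0,0.06,-0.49],[-2,0,0],0],[[0,0.06,-0.49],[-2,0,0],0],[[0,0.06,-0.49],[-2,0,0],0],[[0,0.06,-0.49],[-2,0,0],0],[[0,0.06,-0.49],[-2,0,0],0]]'
python3 -m crank '[[[0,0.06,-0.49],[-2,0,0],0],[[0,0.06,-0.49],[-2,0,0],0],[[0,0.06,-0.49],[-2,0,0],0],[[0,0.06,-0.49],[-2,0,0],0],[[0,0.06,-0.49],[-2,0,0],0]]';  python3 st.py 5
```

```text
t: 6.3
ee_pos: [563.9, 102.3, 92.4]
orientation: [-0.291, 1.539, 0.292]
ft_force: [14.2, 6.3, -10.2]
width: 0.5
t: 6.92
ee_pos: [539.6, 94.9, 92.3]
orientation: [-0.427, 1.518, 0.428]
ft_force: [11.2, 7.8, -7.9]
width: 0.5
7.025 [537.7  94.1  92.1] zang 31.3 F [ 4.3  2.9 -1.6] 0.12859437269031113 [ 0.15  0.46  1.88  0.    0.79 -0.4 ]
[[0.006, -0.52, 0.854], [0.002, 0.854, 0.52], [-1.0, -0.001, 0.006]]
```

View pics/b5.png

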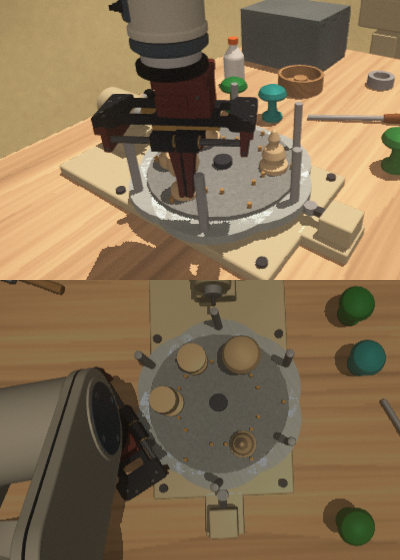

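About 28–29° turned; mushroom at top (240,135), side mostly hidden. A few more rows past half way, then hold.

```bash
python3 -m crank '[[[0,0.06,-0.49],[-2,0,0],0],[[0,0.06,-0.49],[-2,0,0],0],[[0,0.06,-0.49],[-2,0,0],0],[[0,0.06,-0.49],[-2,0,0],0],[[0,0,0],[0,0,0],0]]'
python3 st.py 6
```

```text
t: 7.65
ee_pos: [519.1, 84.6, 91.9]
orientation: [-0.537, 1.5, 0.536]
ft_force: [3.2, 3.2, 1.5]
width: 0.0
7.75 [518.8  84.4  91.9] zang 39.2 F [4.  3.5 1.4] 0.5617635598501596 [ 0.14  0.44  1.92  0.    0.78 -0.55]
[[0.003, -0.633, 0.774], [0.001, 0.774, 0.633], [-1.0, -0.001, 0.002]]
```

View pics/b6.png

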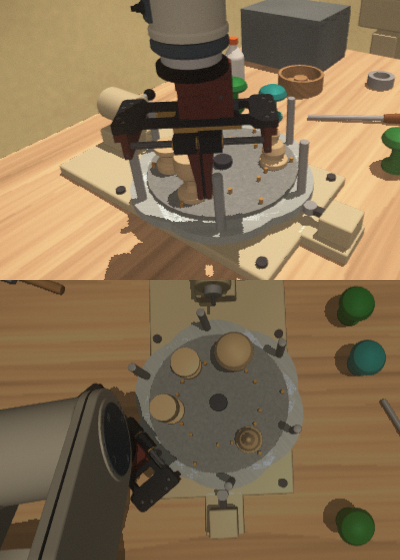

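```bash
python3 -m crank '[[[0,0,0],[0,0,0],0],[[0,0,0],[0,0,0],0],[[0,0,0],[0,0,0],0],[[0,0,0],[0,0,0],0],[[0,0,0],[0,0,0],0]]'
python3 -m crank '[[[0,0,0],[0,0,0],0],[[0,0,0],[0,0,0],0],[[0,0,0],[0,0,0],0],[[0,0,0],[0,0,0],0],[[0,0,0],[0,0,0],0]]'
python3 st.py 7
```

```text
t: 8.38
ee_pos: [518.7, 84.3, 91.9]
orientation: [-0.535, 1.501, 0.535]
ft_force: [3.4, 3.4, 2.2]
width: 0.5
t: 9.0
ee_pos: [518.7, 84.3, 91.9]
orientation: [-0.535, 1.501, 0.535]
ft_force: [3.6, 3.0, 1.9]
width: 0.3
9.1 [518.7  84.3  91.9] zang 39.2 F [3.8 2.8 2. ] 0.3969089077556759 [ 0.14  0.44  1.92  0.    0.78 -0.55]
[[0.002, -0.632, 0.775], [0.001, 0.775, 0.632], [-1.0, -0.001, 0.002]]
```

View pics/b7.png

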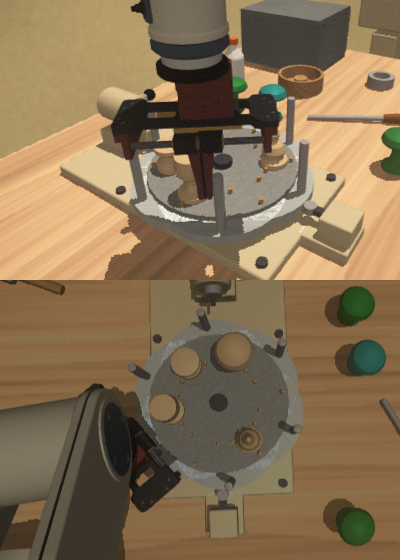

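```bash
cat > ang.py <<'E'
from h import *
import sys
T=np.array(eval(sys.argv[1])); c=np.array([589.16,-36.99])
def P(a): a=np.asarray(a); return np.c_[c[0]+140*np.cos(a),c[1]+140*np.sin(a),0*a+143]
for t in T:
    r=least_squares(lambda p:(proj("top",np.array([p[0],p[1],143]))-t).ravel(),[589,-37]).x-c
    print(t,np.hypot(*r).round(1),(np.degrees(np.arctan2(r[1],r[0]))-.676).round(2))
E
python3 -c "
import cv2
a=cv2.imread('pics/top7.png')[85:285,120:310];cv2.imwrite('pics/c7.png',cv2.resize(a,None,fx=3,fy=3,interpolation=cv2.INTER_CUBIC))"
```

```text
(no output)
```

View pics/c7.png

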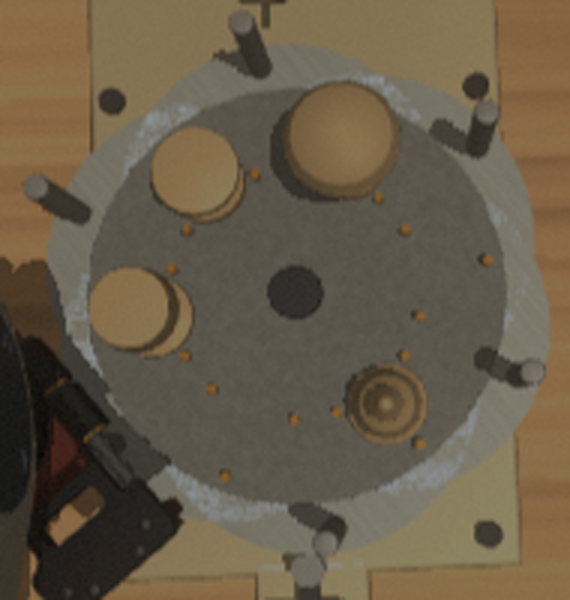

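```bash
python3 ang.py "[(v[0]/3+120,v[1]/3+85) for v in [(241,23),(485,112),(532,370),(326,543),(37,188)]]"
```

```text
[200.33333333  92.66666667] 139.2 6.85
[281.66666667 122.33333333] 140.0 -52.59
[297.33333333 208.33333333] 139.9 -111.99
[228.66666667 266.        ] 138.7 -171.95
[132.33333333 147.66666667] 137.4 67.09
```

Fit says 37°, but the table isn't moving on by itself, with about 5 N still on the finger. I'll push a bit further along the same arc.

```bash
python3 -m crank '[[[0,0.06,-0.49],[-2,0,0],0],[[0,0.06,-0.49],[-2,0,0],0],[[0,0,0],[0,0,0],0],[[0,0,0],[0,0,0],0]]'
python3 st.py 8
```

```text
t: 9.7
ee_pos: [509.4, 78.4, 91.5]
orientation: [-0.59, 1.489, 0.589]
ft_force: [2.3, 1.2, 2.0]
width: 0.6
9.8 [509.3  78.4  91.5] zang 43.2 F [2.  1.2 2.8] 0.34296348541650956 [ 0.13  0.43  1.94 -0.    0.77 -0.62]
[[0.0, -0.684, 0.729], [-0.0, 0.729, 0.684], [-1.0, -0.0, -0.0]]
```

View pics/b8.png

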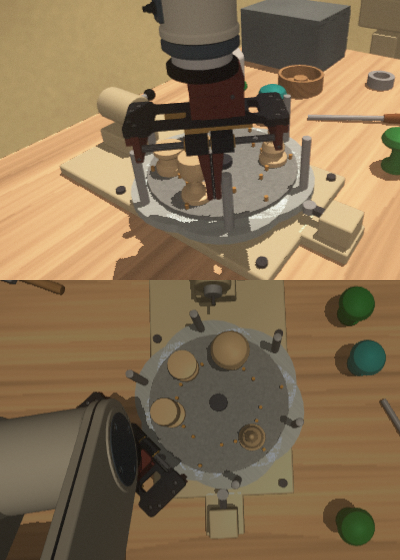

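```bash
python3 -m crank '[[[0,0.06,-0.49],[-2,0,0],0],[[0,0.06,-0.49],[-2,0,0],0],[[0,0,0],[0,0,0],0],[[0,0,0],[0,0,0],0],[[0,0,0],[0,0,0],0]]'
python3 -m crank '[[[0,0,0],[0,0,0],0],[[0,0,0],[0,0,0],0],[[0,0,0],[0,0,0],0],[[0,0,0],[0,0,0],0]]'
python3 st.py 9; python3 -c "
import cv2
a=cv2.imread('pics/top9.png')[85:285,120:310];cv2.imwrite('pics/c9.png',cv2.resize(a,None,fx=3,fy=3,interpolation=cv2.INTER_CUBIC))
a=cv2.imread('pics/side9.png')[120:310,120:340];cv2.imwrite('pics/d9.png',cv2.resize(a,None,fx=3,fy=3,interpolation=cv2.INTER_CUBIC))"
```

```text
t: 10.42
ee_pos: [501.0, 72.4, 91.2]
orientation: [-0.643, 1.474, 0.644]
ft_force: [1.5, 0.1, 2.0]
width: 0.3
t: 10.92
ee_pos: [501.1, 72.5, 91.2]
orientation: [-0.644, 1.474, 0.644]
ft_force: [0.2, 0.5, -1.2]
width: 0.6
11.025 [501.2  72.5  91.3] zang 47.2 F [-0.4  0.3  0. ] 0.5598204539171686 [ 0.12  0.42  1.96 -0.    0.76 -0.7 ]
[[-0.001, -0.734, 0.679], [-0.0, 0.679, 0.734], [-1.0, 0.0, -0.0]]
```

View pics/c9.png

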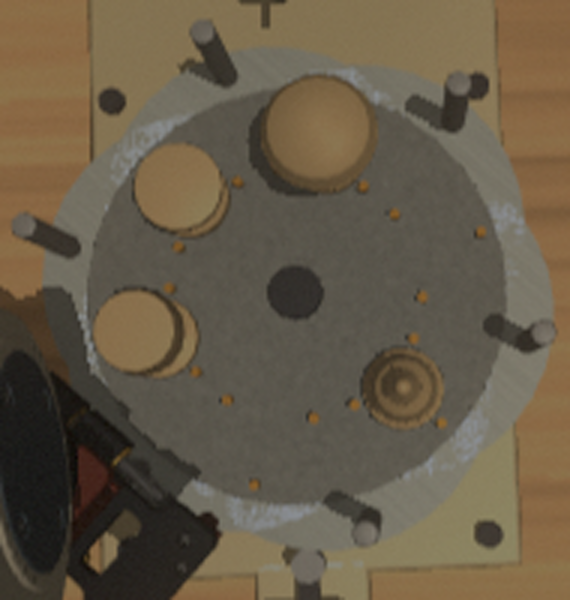

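View pics/d9.png

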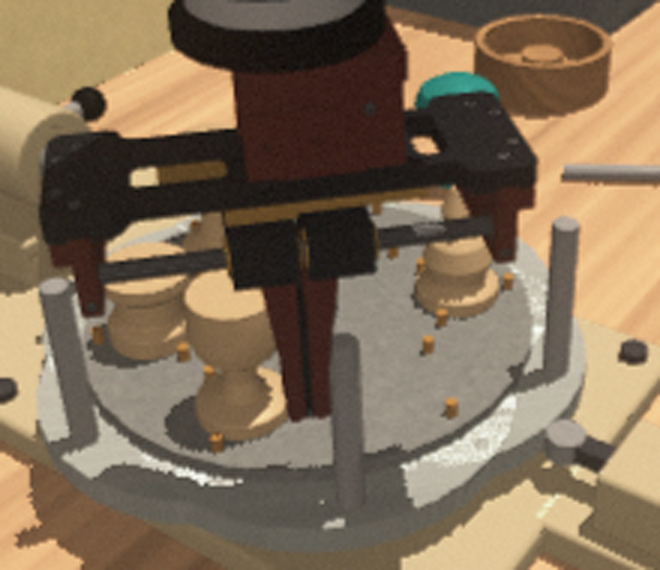

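Force has dropped to zero, so the pin has left the finger. Waiting to see whether the spring draws it on.

```bash
python3 ang.py "[(v[0]/3+120,v[1]/3+85) for v in [(203,34),(458,84),(542,332),(368,533),(25,226)]]"; python3 -m crank '[[[0,0,0],[0,0,0],0],[[0,0,0],[0,0,0],0],[[0,0,0],[0,0,0],0],[[0,0,0],[0,0,0],0],[[0,0,0],[0,0,0],0]]'
python3 -m crank '[[[0,0,0],[0,0,0],0],[[0,0,0],[0,0,0],0],[[0,0,0],[0,0,0],0],[[0,0,0],[0,0,0],0],[[0,0,0],[0,0,0],0]]'
python3 st.py 10; python3 -c "
import cv2
a=cv2.imread('pics/top10.png')[85:285,120:310];cv2.imwrite('pics/c10.png',cv2.resize(a,None,fx=3,fy=3,interpolation=cv2.INTER_CUBIC))"
```

```text
[187.66666667  96.33333333] 138.0 15.54
[272.66666667 113.        ] 140.2 -44.09
[300.66666667 195.66666667] 139.8 -103.56
[242.66666667 262.66666667] 139.3 -162.78
[128.33333333 160.33333333] 137.3 75.87
t: 11.75
ee_pos: [501.4, 72.6, 91.4]
orientation: [-0.644, 1.473, 0.644]
ft_force: [0.1, -0.5, -0.1]
width: 0.4
t: 12.38
ee_pos: [501.5, 72.6, 91.4]
orientation: [-0.644, 1.473, 0.644]
ft_force: [-0.1, -0.9, 0.2]
width: 0.8
12.475 [501.5  72.6  91.4] zang 47.2 F [ 0.4  0.1 -0.3] 0.6750579891882535 [ 0.12  0.42  1.96 -0.    0.76 -0.7 ]
[[0.0, -0.734, 0.679], [-0.0, 0.679, 0.734], [-1.0, -0.0, 0.0]]
```

View pics/c10.png

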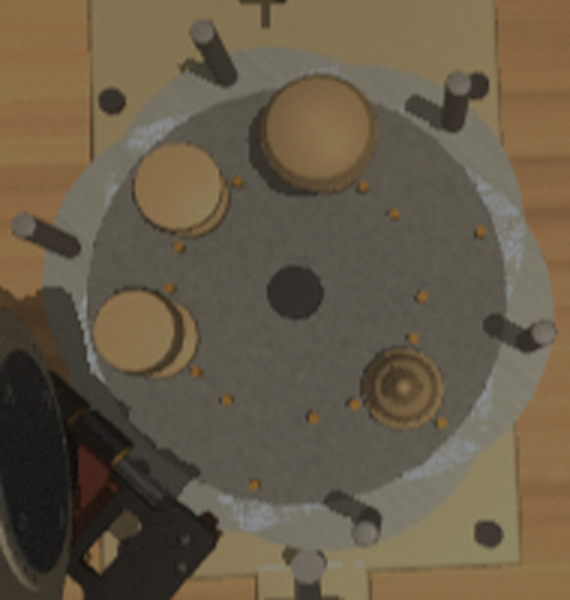

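Table rests at 46° with no load; resistance has been falling (5 → 2.5 → 0 N), so the spring is close to overcoming friction. I'll continue pushing.

```bash
python3 -m crank '[[[0,0.06,-0.49],[-2,0,0],0],[[0,0.03,-0.25],[-1,0,0],0],[[0,0,0],[0,0,0],0],[[0,0,0],[0,0,0],0],[[0,0,0],[0,0,0],0]]'
python3 -m crank '[[[0,0,0],[0,0,0],0],[[0,0,0],[0,0,0],0],[[0,0,0],[0,0,0],0],[[0,0,0],[0,0,0],0],[[0,0,0],[0,0,0],0]]'
python3 st.py 11; python3 -c "
import cv2
a=cv2.imread('pics/top11.png')[85:285,120:310];cv2.imwrite('pics/c11.png',cv2.resize(a,None,fx=3,fy=3,interpolation=cv2.INTER_CUBIC))
a=cv2.imread('pics/side11.png')[120:310,120:340];cv2.imwrite('pics/d11.png',cv2.resize(a,None,fx=3,fy=3,interpolation=cv2.INTER_CUBIC))"
```

```text
t: 13.1
ee_pos: [496.4, 68.1, 91.5]
orientation: [-0.684, 1.459, 0.684]
ft_force: [3.1, 5.0, -1.0]
width: 0.6
t: 13.72
ee_pos: [496.4, 68.1, 91.5]
orientation: [-0.684, 1.459, 0.684]
ft_force: [3.7, 5.8, -2.1]
width: 0.7
13.825 [496.4  68.1  91.5] zang 50.2 F [ 3.3  4.7 -1.9] 0.37833928591731925 [ 0.11  0.41  1.98  0.    0.75 -0.76]
[[0.001, -0.768, 0.64], [0.001, 0.64, 0.768], [-1.0, -0.001, 0.001]]
```

View pics/c11.png

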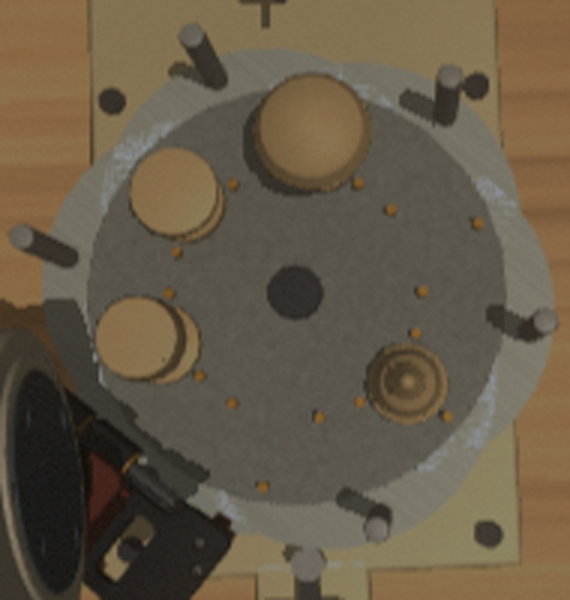

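View pics/d11.png

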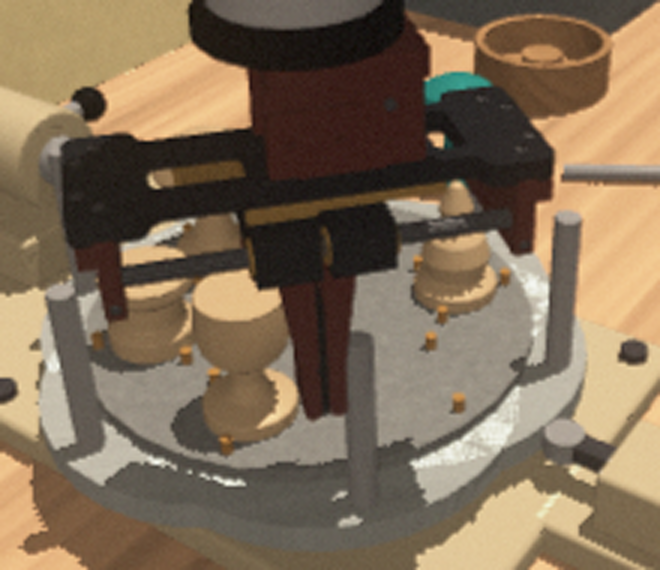

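It's at about 49.5° and still resists with about 6 N. I'll back the finger off to see whether the table moves freely.

```bash
python3 -m crank '[[[0,0,0.5],[0,0,0],0],[[0,0,0.5],[0,0,0],0],[[0,0,0.5],[0,0,0],0],[[0,0,0],[0,0,0],0],[[0,0,0],[0,0,0],0]]'
python3 -m crank '[[[0,0,0],[0,0,0],0],[[0,0,0],[0,0,0],0],[[0,0,0],[0,0,0],0],[[0,0,0],[0,0,0],0],[[0,0,0],[0,0,0],0]]'
python3 st.py 12; python3 -c "
import cv2
a=cv2.imread('pics/top12.png')[85:285,120:310];cv2.imwrite('pics/c12.png',cv2.resize(a,None,fx=3,fy=3,interpolation=cv2.INTER_CUBIC))
a=cv2.imread('pics/side12.png')[120:310,120:340];cv2.imwrite('pics/d12.png',cv2.resize(a,None,fx=3,fy=3,interpolation=cv2.INTER_CUBIC))"
```

```text
t: 14.45
ee_pos: [505.2, 79.2, 91.3]
orientation: [-0.684, 1.461, 0.684]
ft_force: [-0.7, 0.0, -0.8]
width: 0.1
t: 15.08
ee_pos: [505.4, 79.2, 91.4]
orientation: [-0.684, 1.46, 0.684]
ft_force: [0.3, 0.3, -0.7]
width: 0.4
15.175 [505.4  79.2  91.4] zang 50.2 F [ 0.2  0.  -0.4] 0.5835556285001324 [ 0.13  0.42  1.95 -0.    0.77 -0.74]
[[-0.0, -0.768, 0.64], [-0.0, 0.64, 0.768], [-1.0, 0.0, -0.0]]
```

View pics/c12.png

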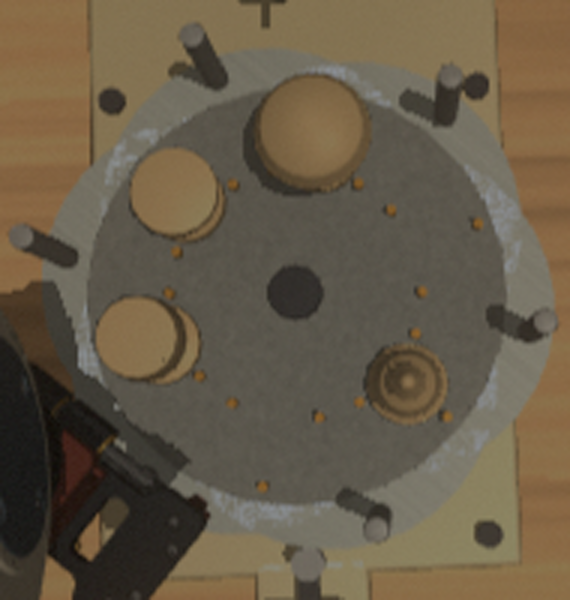

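View pics/d12.png

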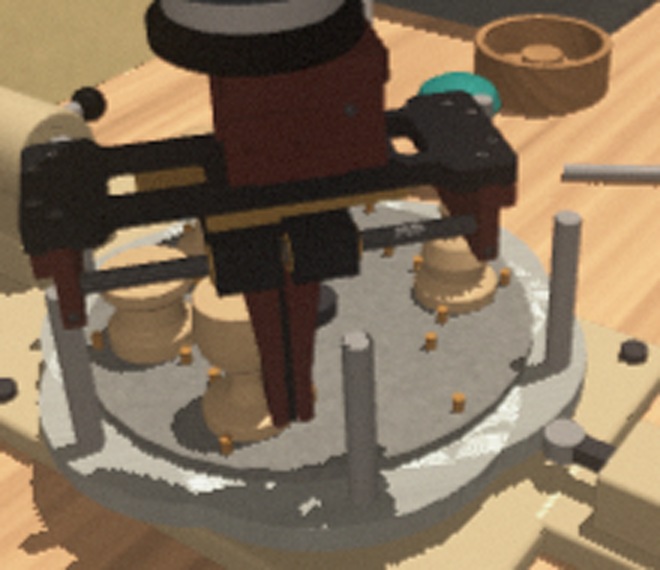

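```bash
python3 ang.py "[(v[0]/3+120,v[1]/3+85) for v in [(191,37),(450,76),(544,321),(377,526),(21,237)]]"
python3 -m crank '[[[0,0,-0.5],[0,0,0],0],[[0,0,-0.5],[0,0,0],0],[[0,0,-0.5],[0,0,0],0],[[0,0.06,-0.49],[-2,0,0],0],[[0,0.06,-0.49],[-2,0,0],0]]'
python3 -m crank '[[[0,0,0],[0,0,0],0],[[0,0,0],[0,0,0],0],[[0,0,0],[0,0,0],0]]'
python3 st.py 13; python3 -c "
import cv2
a=cv2.imread('pics/top13.png')[85:285,120:310];cv2.imwrite('pics/c13.png',cv2.resize(a,None,fx=3,fy=3,interpolation=cv2.INTER_CUBIC))"
```

```text
[183.66666667  97.33333333] 138.6 18.25
[270.         110.33333333] 140.7 -41.64
[301.33333333 192.        ] 139.8 -101.15
[245.66666667 260.33333333] 137.6 -160.47
[127. 164.] 138.2 78.41
t: 15.9
ee_pos: [489.5, 61.6, 91.5]
orientation: [-0.737, 1.439, 0.738]
ft_force: [3.8, 7.9, -4.1]
width: 0.2
t: 16.27
ee_pos: [488.7, 60.7, 91.4]
orientation: [-0.738, 1.442, 0.738]
ft_force: [-0.8, 0.0, 0.1]
width: 0.2
16.375 [488.7  60.7  91.4] zang 54.2 F [-0.1  0.2 -0. ] 0.5580661302938992 [ 0.1   0.4   1.99 -0.    0.75 -0.85]
[[-0.0, -0.811, 0.585], [-0.0, 0.585, 0.811], [-1.0, 0.0, -0.0]]
```

View pics/c13.png

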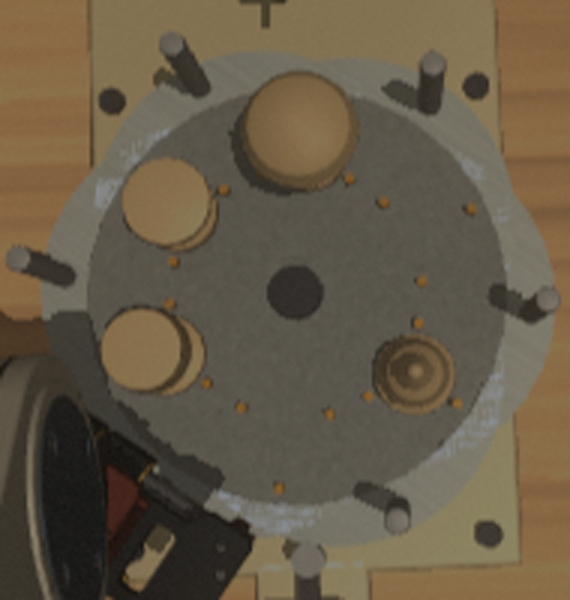

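```bash
python3 ang.py "[(v[0]/3+120,v[1]/3+85) for v in [(172,45),(432,64),(547,298),(397,518),(18,257)]]"
python3 -m crank '[[[0,0,0],[0,0,0],0],[[0,0,0],[0,0,0],0],[[0,0,0],[0,0,0],0],[[0,0,0],[0,0,0],0]]'
python3 st.py 14; python3 -c "
import cv2
a=cv2.imread('pics/top14.png')[85:285,120:310];cv2.imwrite('pics/c14.png',cv2.resize(a,None,fx=3,fy=3,interpolation=cv2.INTER_CUBIC))"
```

```text
[177.33333333 100.        ] 138.5 22.78
[264.         106.33333333] 140.2 -36.93
[302.33333333 184.33333333] 140.2 -96.16
[252.33333333 257.66666667] 138.1 -155.85
[126.         170.66666667] 138.2 82.83
t: 16.98
ee_pos: [488.7, 60.8, 91.4]
orientation: [-0.738, 1.442, 0.738]
ft_force: [-0.3, -0.5, 0.6]
width: 0.4
17.075 [488.7  60.8  91.4] zang 54.2 F [-0.1  0.6 -0.7] 0.35734128430409606 [ 0.1   0.4   1.99 -0.    0.75 -0.85]
[[-0.0, -0.811, 0.585], [-0.0, 0.585, 0.811], [-1.0, 0.0, -0.0]]
```

View pics/c14.png

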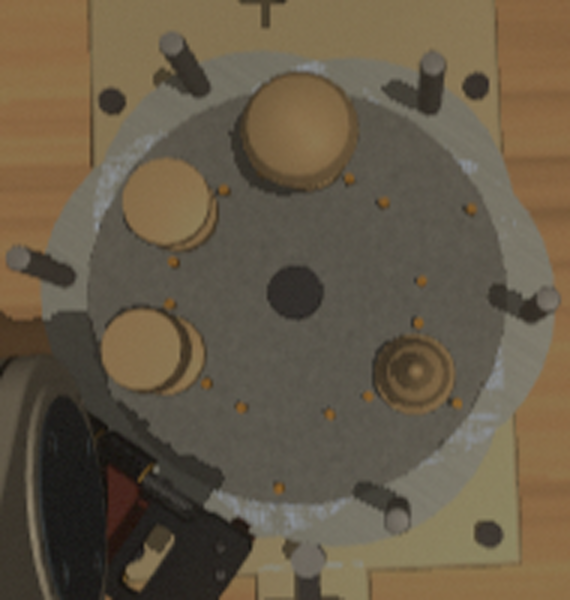

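Table at 53.5°, it stays wherever I leave it. Push on in small steps.

```bash
python3 -m crank '[[[0,0.06,-0.49],[-2,0,0],0],[[0,0.03,-0.25],[-1,0,0],0],[[0,0,0],[0,0,0],0],[[0,0,0],[0,0,0],0],[[0,0,0],[0,0,0],0]]'
python3 -m crank '[[[0,0,0],[0,0,0],0],[[0,0,0],[0,0,0],0],[[0,0,0],[0,0,0],0],[[0,0,0],[0,0,0],0]]'
python3 st.py 15; python3 -c "
import cv2
a=cv2.imread('pics/top15.png')[85:285,120:310];cv2.imwrite('pics/c15.png',cv2.resize(a,None,fx=3,fy=3,interpolation=cv2.INTER_CUBIC))"
```

```text
t: 17.7
ee_pos: [484.0, 55.3, 91.5]
orientation: [-0.778, 1.427, 0.778]
ft_force: [1.1, 1.8, 0.1]
width: 0.5
t: 18.2
ee_pos: [483.9, 55.3, 91.4]
orientation: [-0.778, 1.427, 0.778]
ft_force: [2.5, 1.8, -0.6]
width: 0.7
18.3 [483.9  55.3  91.4] zang 57.2 F [ 3.1  3.  -0.8] 0.17648240672975143 [ 0.09  0.39  2.01  0.    0.74 -0.91]
[[0.0, -0.841, 0.542], [0.0, 0.542, 0.841], [-1.0, -0.0, 0.0]]
```

View pics/c15.png

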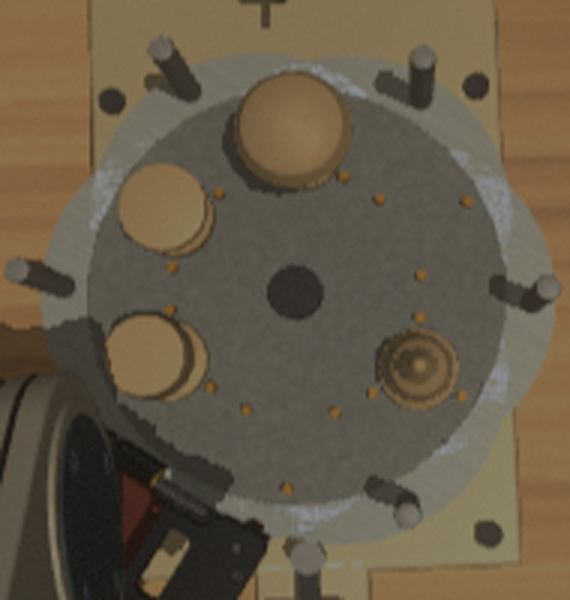

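```bash
python3 ang.py "[(v[0]/3+120,v[1]/3+85) for v in [(161,48),(422,57),(547,287),(407,514),(16,269)]]"; python3 ang.py "[(v[0]/3.3+110,v[1]/3.3+90) for v in [(480,36),(191,48),(51,302),(205,549),(499,538),(635,279)]]"
python3 -m crank '[[[0,0.06,-0.49],[-2,0,0],0],[[0,0.03,-0.25],[-1,0,0],0],[[0,0,0],[0,0,0],0],[[0,0,0],[0,0,0],0],[[0,0,0],[0,0,0],0]]'
python3 -m crank '[[[0,0,0],[0,0,0],0],[[0,0,0],[0,0,0],0],[[0,0,0],[0,0,0],0],[[0,0,0],[0,0,0],0]]'
python3 st.py 16; python3 -c "
import cv2
a=cv2.imread('pics/top16.png')[85:285,120:310];cv2.imwrite('pics/c16.png',cv2.resize(a,None,fx=3,fy=3,interpolation=cv2.INTER_CUBIC))"
```

```text
[173.66666667 101.        ] 139.6 25.23
[260.66666667 104.        ] 140.4 -34.27
[302.33333333 180.66666667] 139.9 -93.8
[255.66666667 256.33333333] 138.7 -153.57
[125.33333333 174.66666667] 138.7 85.47
[255.45454545 100.90909091] 140.6 -30.3
[167.87878788 104.54545455] 139.1 29.68
[125.45454545 181.51515152] 138.2 89.95
[172.12121212 256.36363636] 137.0 150.43
[261.21212121 253.03030303] 138.7 -149.44
[302.42424242 174.54545455] 140.2 -89.84
t: 19.12
ee_pos: [478.5, 49.3, 91.2]
orientation: [-0.818, 1.412, 0.818]
ft_force: [0.1, 0.3, 0.6]
width: 0.4
t: 19.62
ee_pos: [478.9, 49.4, 91.3]
orientation: [-0.818, 1.412, 0.818]
ft_force: [0.5, -0.6, -1.0]
width: 0.3
19.725 [478.9  49.5  91.3] zang 60.2 F [-0.5 -0.7  0.1] 0.563840259756929 [ 0.08  0.39  2.02 -0.    0.74 -0.97]
[[-0.0, -0.868, 0.497], [-0.0, 0.497, 0.868], [-1.0, 0.0, -0.0]]
```

View pics/c16.png

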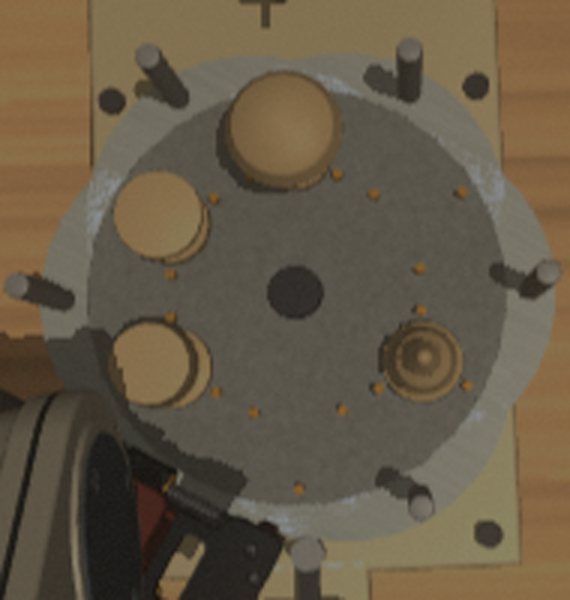

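```bash
cat > cmp.py <<'E'
import cv2,numpy as np,sys
# table angle vs start via template match of pin tops (start image) in current image
a=cv2.imread("pics/top0.png",0);b=cv2.imread(sys.argv[1],0)
for (x,y) in [(255.5,101),(168,104.5),(302.4,174.5),(261.2,253),(125.5,181.5)]:
    x,y=int(x),int(y);t=a[y-7:y+8,x-7:x+8];s=b[y-20:y+21,x-20:x+21]
    t=cv2.resize(t,None,fx=8,fy=8,interpolation=cv2.INTER_CUBIC);s=cv2.resize(s,None,fx=8,fy=8,interpolation=cv2.INTER_CUBIC)
    r=cv2.matchTemplate(s,t,cv2.TM_CCOEFF_NORMED);_,m,_,l=cv2.minMaxLoc(r)
    d=np.array(l)/8-13;c=np.array([218,158.]);v=np.array([x,y])-c
    tan=np.array([v[1],-v[0]])/np.hypot(*v) # ccw in image
    print((x,y),round(m,3),d,"deg",np.degrees(d@tan/(140*411/640)).round(2))
E
python3 cmp.py pics/top15.png; python3 cmp.py pics/top16.png
```

```text
(255, 101) 0.983 [5.375 3.25 ] deg -4.0
(168, 104) 0.987 [ 5.625 -3.125] deg -3.98
(302, 174) 0.973 [-0.125  6.375] deg -4.01
(261, 253) 0.972 [-5.5    3.125] deg -4.01
(125, 181) 0.969 [ 0.125 -6.375] deg -3.92
(255, 101) 0.986 [1.25 0.75] deg -0.93
(168, 104) 0.992 [ 1.25 -0.75] deg -0.91
(302, 174) 0.987 [0.  1.5] deg -0.94
(261, 253) 0.986 [-1.125  0.875] deg -0.88
(125, 181) 0.981 [ 0.125 -1.375] deg -0.83
```

```bash
python3 -m crank '[[[0,0,-0.1],[0,0,0],0],[[0,0,-0.1],[0,0,0],0],[[0,0,-0.02],[0,0,0],0],[[0,0,0],[0,0,0],0],[[0,0,0],[0,0,0],0]]'
python3 st.py 17; python3 cmp.py pics/top17.png
```

```text
t: 20.35
ee_pos: [478.1, 47.8, 91.4]
orientation: [-0.818, 1.411, 0.818]
ft_force: [1.1, 5.9, -1.1]
width: 0.5
20.45 [478.1  47.8  91.4] zang 60.2 F [ 1.8  5.4 -0.7] 0.09555758733447182 [ 0.07  0.39  2.02  0.    0.74 -0.98]
[[0.0, -0.868, 0.497], [0.0, 0.497, 0.868], [-1.0, -0.0, 0.0]]
(255, 101) 0.98 [0.625 0.375] deg -0.46
(168, 104) 0.991 [ 0.5 -0.5] deg -0.45
(302, 174) 0.991 [0.   0.75] deg -0.47
(261, 253) 0.986 [-0.625  0.375] deg -0.46
(125, 181) 0.984 [ 0.   -0.75] deg -0.46
```

```bash
python3 -m crank '[[[0,0,-0.05],[0,0,0],0],[[0,0,-0.05],[0,0,0],0],[[0,0,0],[0,0,0],0],[[0,0,0],[0,0,0],0]]'
python3 st.py 18; python3 cmp.py pics/top18.png
```

```text
t: 20.95
ee_pos: [477.6, 47.1, 91.4]
orientation: [-0.818, 1.411, 0.818]
ft_force: [0.6, 7.0, -1.0]
width: 0.2
21.05 [477.6  47.1  91.4] zang 60.2 F [ 0.9  5.3 -1.6] 0.2619987680754957 [ 0.07  0.39  2.02  0.    0.73 -0.98]
[[0.0, -0.868, 0.497], [0.001, 0.497, 0.868], [-1.0, 0.0, 0.001]]
(255, 101) 0.992 [0.125 0.   ] deg -0.07
(168, 104) 0.987 [ 0.125 -0.125] deg -0.11
(302, 174) 0.99 [0.   0.25] deg -0.16
(261, 253) 0.99 [-0.125  0.125] deg -0.11
(125, 181) 0.99 [ 0.125 -0.125] deg -0.06
```

Within 0.1° of the detent. Release: back off the pin, then rise.

```bash
python3 -m crank '[[[0,0,0.3],[0,0,0],0],[[0,0,0.5],[0,0,0],0],[[0,0,0.7],[0,0,0],0],[[-0.5,0,0],[0,0,0],0],[[-2,0,0],[0,0,0],0]]'
python3 -m crank '[[[-4,0,0],[0,0,0],0],[[-5,0,0],[0,0,0],0],[[-5,0,0],[0,0,0],0],[[0,4,0],[0,0,0],0],[[0,5,0],[0,0,0],0]]'
python3 -m crank '[[[0,5,0],[0,0,0],0],[[0,5,0],[0,0,0],0],[[0,5,0],[0,0,0],0],[[0,0,0],[0,0,0],0],[[0,0,0],[0,0,0],0]]'
python3 st.py 19; python3 cmp.py pics/top19.png
```

```text
t: 21.68
ee_pos: [484.0, 59.7, 116.0]
orientation: [-0.818, 1.414, 0.82]
ft_force: [0.8, 0.5, 0.6]
width: 0.5
t: 22.3
ee_pos: [406.6, 104.7, 257.3]
orientation: [-0.817, 1.41, 0.816]
ft_force: [-1.3, 0.7, 0.0]
width: 0.5
t: 22.92
ee_pos: [277.2, 179.1, 256.8]
orientation: [-0.819, 1.41, 0.819]
ft_force: [0.5, 0.7, -0.6]
width: 0.7
23.025 [277.6 178.7 256.6] zang 60.1 F [ 0.5 -0.9  0.9] 0.38706123615617627 [ 0.54 -0.13  2.15 -0.    1.11 -0.51]
[[0.001, -0.867, 0.498], [0.0, 0.498, 0.867], [-1.0, -0.0, 0.0]]
(255, 101) 0.989 [0.125 0.   ] deg -0.07
(168, 104) 0.987 [ 0.25  -0.125] deg -0.17
(302, 174) 0.988 [0.   0.25] deg -0.16
(261, 253) 0.99 [-0.125  0.125] deg -0.11
(125, 181) 0.988 [ 0.125 -0.25 ] deg -0.14
```

View pics/b19.png

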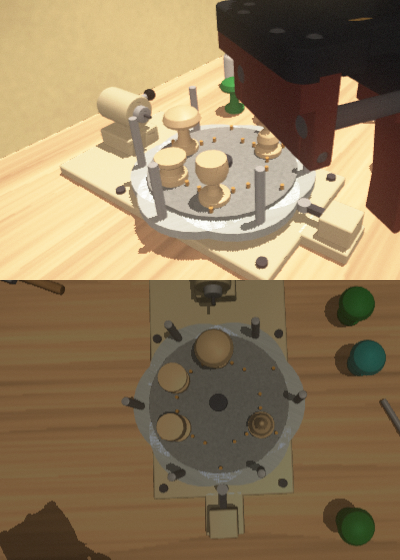

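```bash
python3 -c "
from h import *
print(proj('top',[674.2,-36,125]),proj('side',[674.2,-36,58]),proj('side',[674.2,-36,140]))
a=cv2.imread('pics/side19.png')[130:310,90:340];b=cv2.imread('pics/top19.png')[85:265,120:310]
cv2.imwrite('pics/f.png',cv2.resize(np.hstack([a,b]),None,fx=1.8,fy=1.8,interpolation=cv2.INTER_CUBIC))"
```

```text
[[212.86802979 127.56468585]] [[185.6343671  208.24474148]] [[180.41378348 167.41744479]]
```

View pics/f.png

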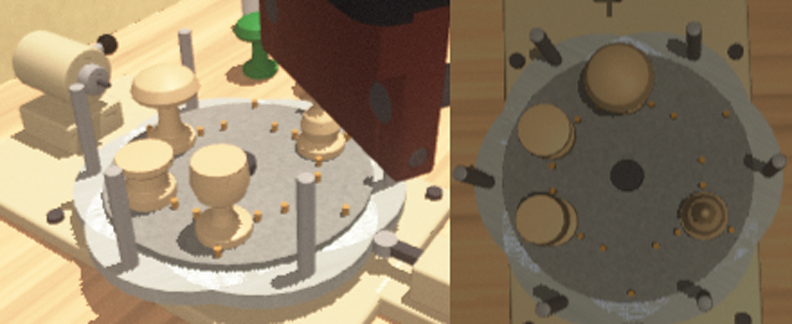

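The mushroom is upright in its nest: cap at top (214,128) against a predicted (213,128). The table hasn't moved since release. Handing in.

```bash
python3 -c "
from workcell import *
print(get_obs()['t']);print(close_job())"
```

```text
23.125
the job is handed in; nothing more can be done
None
```

I turned the table one station counter-clockwise, pushing one steel pin with the closed fingers. I then backed off, lifted clear and handed in at t = 23.1 s.

**Last checks:**
- **Table:** the camera comparison put it 0.07–0.17° short of the 60° detent. It did not move when I let go.
- **Mushroom:** it stands upright in its nest in front of the bit. Its cap is within about 2 px (roughly 3 mm) of where it should be.
- **Robot:** it ended clear of everything. Pin forces stayed under about 20 N at the readings I took.

**One disagreement with the description:** the spring did not visibly draw the table home after half way. The table stayed where I left it at 37°, 46°, 49.5°, 53.5°, 56° and 59°, so I pushed it all the way in. "Clicked home" therefore rests on the measured angle, because I never felt or saw a clear snap.

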